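# Clamp a marked strip under the hold-down pin

## Task

Slide the wooden strip along the bench, without lifting it, until its red spot lies right beneath the pin of the blue hold-down clamp. Then pull the clamp's spring-loaded black handle out until its yellow pointer is level with the red clip on the rail, so that the pin presses on the red spot, and finish while still holding the handle there with the fingers, since it springs back when let go. Do not disturb the fastener pack, the spool or the red carton.

Things in the scene. Friction and masses are not known exactly. Their poses are not given: they have to be found in the camera images.
- clamp: blue hold-down clamp fixed to the bench; origin at bench level in the middle of its 125 x 125 mm bed (12 mm thick). -x points roughly to the robot: the handle pulls out that way; its overhead arm reaches to +y. Grey slide housing: x -50 to 50, y -42 to 2 mm, 45 mm high. A tongue of the bed (10 mm thick, y -67 to -3 mm) and a scale rail (y -65 to -57 mm, 38 mm high) run forward to x -165 mm
- clamp_boss (a point): middle of the top of the round boss (34 mm diameter, 89 to 125 mm above the bench) at the arm's end, clamp x -40, y 140 mm; the pin's quill slides in it. Quill, handle home: 19 mm diameter from 55 mm up, 26 mm cap to 138 mm. The arm (26 mm wide, 103 to 125 mm high) joins it to a column 34 x 26 mm at clamp x 0, y 42 mm
- pull (a joint): how far the black handle is pulled out along the clamp's -x, m: 0 = home, 0.058 = end stop. A spring returns it: about 2 N at home, 130 N/m more, plus 1 to 2 N from the pin once that bears; the red clip is 36 to 50 mm out. Pulling lowers the pin by half the travel
- pull_grip (a point): grip point on the black upright handle paddle, 80 mm above the bench; paddle 12 mm thick (clamp x), 44 mm wide (clamp y), from 20 to 100 mm high, at clamp x -80, y -20 mm when home. Pinch it from above across its 12 mm. The housing (45 mm high) begins 20 mm behind it when home; a steel bar 20 mm wide, top 34 mm high, leads back from it
- pull_pointer (a point): outer tip of the small yellow pointer on the right (clamp -y) side of the handle paddle, 43 mm above the bench; it is in line, along the clamp's x, with the middle of the paddle's thickness
- mark: red clip, 5 mm long, sitting on the scale rail; origin in its middle, 38 mm above the bench; axes as the clamp's. The pointer is at the mark when its position along this x axis equals the clip's
- pin_tip (a point): lower end (6 mm diameter, brass) of the clamp's pin, at clamp x -40, y 140 mm; 29 mm above the bench with the handle home, so 15 mm above the strip's top. It moves only up and down and is sprung: it bears on the strip once the handle is about 30 mm out, with about 1.2 N growing to about 5 N
- strip: loose light wooden strip 40 (own x) x 180 (own y) x 14 mm, 0.12 kg, lying flat; origin in the middle of its underside; it can be gripped across its 40 mm width from above and slid with the fingertips just off the bench
- strip_spot (a point): centre of the red spot, 14 mm diameter, on the strip's top face, on its centre line 65 mm from its middle toward its -y end (25 mm from that end, the end nearer the clamp)
- fastener_pack: small clear and blue pack of fasteners, 64 x 78 x 26 mm, loose bystander; origin at middle of underside
- spool: white spool of line, 53 mm diameter, 50 mm high, loose bystander; origin at middle of underside
- carton: small red carton 46 x 53 x 56 mm, loose bystander behind the clamp; origin at middle of underside

How it is judged:
On the way, in this order (a step that is already met when the one before it is completed fails the run):
1. the red spot lies beneath the pin, the handle still home (horizontal distance between strip_spot and pin_tip below 0.007 m and value of joint pull below 0.006 m and linear speed of strip below 0.03 m/s), for 0.2 s.
2. the handle is pulled out to the red clip and the pin presses on the red spot (horizontal distance between strip_spot and pin_tip below 0.007 m and x of pull_pointer in the frame of mark between -0.005 and 0.005 m and contact force between pin and strip above 1 N and contact force between the fingers and pull above 2 N), for 0.2 s.
At the end, for the whole second after the job is handed in: The fingers hold the handle (more than 2 N) with its pointer within 5 mm of the red clip, at rest; the pin presses on the strip with more than 1 N, within 7 mm of the red spot's centre; the strip lies flat, untouched by the robot (all of step 2 and velocity of joint pull between -0.01 and 0.01 m/s and angle between strip's own z axis and vertical below 0.06 rad and contact force between the arm and strip below 0.5 N); the arm keeps its last pose, push and grip.
It fails at once if the strip is lifted more than 25 mm off the bench (height (world z) of strip above 0.025 m).
It fails at once if the fastener pack is moved more than 20 mm (distance of fastener_pack from where it was at the start of the episode above 0.02 m).
It fails at once if the spool is moved more than 20 mm (distance of spool from where it was at the start of the episode above 0.02 m).
It fails at once if the red carton is moved more than 20 mm (distance of carton from where it was at the start of the episode above 0.02 m).
It also fails if it takes over 48 s, if anything falls off the work surface, if the arm or the gripper's body presses on something with over 40 N, if the wrist force passes 120 N, or if a joint passes its speed limit or range.

## Robot

A 6-joint arm with a two-finger parallel gripper is mounted at the origin on a cart in front of the work surface, level with it; the furniture and walls round the work are solid. World frame = base frame: x ahead of the robot, y to its left, z up, the work surface at z = 0. Lengths are in m, angles in rad, forces in N, time in s.
With the tool pointing down it reaches from about 0.35 to 0.925 m from the base axis. Payload 6.4 kg.
Tool frame: the origin (TCP) lies midway between the tips of the shut fingers; the grasp point (between the pads) lies 19 mm behind it; y points along the fingers, x is the direction in which the jaws open and shut, and the axes are right-handed (so a half turn about y gives the same grasp; the last joint's range is limited). The gripper opens to 94 mm and grips with 3 to 60 N. Pads are 16 mm wide; open, the fingers measure 119 mm over their backs; the gripper's body (75 mm by 177 mm) begins 78 mm behind the grasp point.
Start: joints at [-1.279, 0.245, 1.558, -0, 1.339, -0.174], TCP at [0.292, -0.581, 0.205] pointing down, gripper open.
Joint ranges: [-3.13, 3.13], [-1.02, 2.26], [0.13, 2.54], [-0.95, 4.09], [0.21, 2.88], [-2.74, 2.74]. Speed limits (rad/s): [2.57, 2.57, 3.14, 3.14, 3.14, 3.14].

## Interface

Orientations are given as a unit quaternion [w, x, y, z].
In Python, from station import env gives the robot as it stands.
- The arm moves only by the tool servo_tool, never from a script. Its argument "commands" is text: rows parted by semicolons, each of 4 numbers parted by spaces: the shift along the world's x, y, z as a fraction of full scale, then the turn about the world's z as a fraction of full scale. A call has 1 to 12 rows; each row shifts and turns the commanded pose from where the row before left it; what a row does not reach is not made up. Full scale, the value 1, is 30 mm for a shift and 0.08 rad for a turn. A row lasts 1/12 s, in which the tool goes at most 41.7 mm and 7.16 degrees, less where a joint would pass 70% of its speed; a pose out of reach is approached as far as the arm can. A call with a number of a shift or a turn outside -1 to 1 is refused whole. A call with a gripper value outside its range is refused whole. "gripper" is the opening in per cent of the stroke, from 0 (shut) to 100 (fully open), set as the call begins (left out, the last holds). The fingers move at their own pace and stop on an object; "force" is the grip in N (left out, the last holds). Time passes only in rows, so rows that do not move let the fingers close. It gives the time, the measured TCP pose, the force and the opening at its end, in the units of the state.
- env.state(): the state, without advancing time (a new reading comes with each control period).
- env.camera(name): name is "side" or "top" or "wrist"; returns a dict with "img" (400x640x3 uint8, red, green, blue), "fovy" (degrees; the focal length in pixels is half the picture's height over the tangent of half this angle, whatever the lens; pixels are square), "cx", "cy" (the principal point, pixels), "R" (3x3) and "t" (3): a world point X has camera coordinates R X + t. Camera axes: x right, y down, z forward; pixel columns grow to the right and rows downward; lengths in m; the calibration is good to about 2 mm. A picture is of the moment at which its call begins. There is no depth.
- env.hand_in(): hands the job in, once; it reports no verdict.
Trained networks look in a picture, given as the dict that the camera call returned (one of the last four; its "shot" number tells which), for a name from the list of things; names that differ only in an ending like _2 or _b are one class to them, and where a whole thing is asked for, a point or a joint stands for the part that bears it (a point fixed in the world has none). Each returns a list of dicts, best first, with "conf" (0 to 1); they miss things now and then, are a little off and sometimes report something else, mostly with a low value. They report only what shows in the picture. A call takes as long as a camera call.
- env.look_for(picture, thing): "extent" ([left, top, right, bottom] in pixels, round what is visible of it).
- env.silhouettes(picture, thing): "pixels" (400x640 bool, what is visible of it) and "extent" ([left, top, right, bottom] in pixels, round what is visible of it).
- env.place_of(picture, thing): "xy" ([column, row] in pixels: a listed point, or the origin of a listed thing).
The state is a dict: "time": time; "joints": joint angles; "joint_velocities": joint speeds; "tau": joint torques, N m; "tool_pos": TCP position; "tool_rot": TCP orientation; "contact_force": force on the tool from outside, world axes, zero at the start; "ft_torque": the same for the moment, N m; "finger_gap": finger opening in m.
Only numpy, scipy, OpenCV 4.12 (cv2) and the standard library are available. Lean on these libraries where they do the work, as an engineer would, in place of code of your own. Each camera call takes 0.05 s, during which the arm holds its last target. There are 200 camera calls.

## Working session

There is one attempt and no reset: what is moved stays moved. The work goes in short steps, Python scripts to look and compute and a tool call to move; the robot and the scene stay as the last step left them, time stands still between calls to the robot, and variables do not carry over. Pictures are saved under pics/ and viewed, about 8 in all and at most 12, crops included, and the job is handed in when it is done.

Besides the shell and the picture viewer there is one more tool, called after "Emit:" as name(argument=value, ...), one argument or row to a line, values as JSON. servo_tool: Moves the arm, as the interface text tells. Shift numbers are shares of 30 mm and turn numbers shares of 0.08 rad, none past 1 either way. Its arguments: {"type":"object","properties":{"commands":{"type":"string"},"gripper":{"type":"number"},"force":{"type":"number"}},"required":["commands"]}

```bash
mkdir -p pics; cat > h.py <<'E'
import numpy as np, cv2
from station import env
def ray(p,xy):
    f=200/np.tan(np.radians(p["fovy"])/2)
    d=np.array([(xy[0]-p["cx"])/f,(xy[1]-p["cy"])/f,1]);R=np.array(p["R"]);t=np.array(p["t"])
    return -R.T@t, R.T@d
def at_z(p,xy,z):
    o,d=ray(p,xy); return o+d*(z-o[2])/d[2]
def proj(p,X):
    f=200/np.tan(np.radians(p["fovy"])/2); c=np.array(p["R"])@np.array(X)+np.array(p["t"])
    return np.array([p["cx"]+f*c[0]/c[2],p["cy"]+f*c[1]/c[2]])
def save(p,n): cv2.imwrite("pics/"+n,p["img"][:,:,::-1])
E
python3 - <<'E'
from h import *
np.set_printoptions(precision=4,suppress=True)
Z=dict(clamp=0,clamp_boss=.125,pull_grip=.08,pull_pointer=.043,mark=.038,pin_tip=.029,strip=0,strip_spot=.014,fastener_pack=0,spool=0,carton=0)
for c in ["top","side"]:
    p=env.camera(c); save(p,c+"0.png")
    print(c,-np.array(p["R"]).T@p["t"])
    for k,z in Z.items():
        for r in env.place_of(p,k)[:2]: print(k,np.array(r["xy"]),round(r["conf"],2),at_z(p,r["xy"],z))
print(env.state())
E
```

```text
top [0.3321 0.1176 1.6162]
clamp [373.8 216.1] 0.66 [ 0.5469 -0.08    0.    ]
clamp_boss [336.1 234.5] 0.77 [0.4677 0.0552 0.125 ]
pull_grip [389.  231.2] 0.66 [ 0.4876 -0.1207  0.08  ]
pull_pointer [396.8 234.5] 0.68 [ 0.4809 -0.1527  0.043 ]
pin_tip [400.8 166.5] 0.27 [ 0.7199 -0.1693  0.029 ]
strip [273.1 215.1] 0.86 [0.5405 0.2706 0.    ]
strip_spot [286.  219.1] 0.81 [0.5261 0.2243 0.014 ]
strip_spot [374.9 218.3] 0.32 [ 0.5375 -0.0821  0.014 ]
fastener_pack [253.6 155.4] 0.65 [0.7524 0.3493 0.    ]
spool [213.  253.5] 0.47 [0.4021 0.4708 0.    ]
carton [404.7 166.1] 0.68 [ 0.7289 -0.1884  0.    ]
side [0.2493 1.1065 0.7761]
clamp [342.4 191.7] 0.81 [ 0.5602 -0.093   0.    ]
clamp_boss [360.2 182.3] 0.61 [0.4717 0.0295 0.125 ]
pull_grip [369.3 173.9] 0.68 [ 0.4703 -0.1103  0.08  ]
pull_pointer [370.8 179.3] 0.65 [ 0.4685 -0.1382  0.043 ]
strip [317.6 259.2] 0.78 [0.5307 0.2792 0.    ]
strip_spot [324.2 240.9] 0.86 [0.5326 0.211  0.014 ]
fastener_pack [239.4 265.2] 0.72 [ 0.7322  0.3709 -0.    ]
spool [344.1 317.6] 0.92 [ 0.403   0.4593 -0.    ]
{'time': 1.2, 'joints': array([-1.2791,  0.2451,  1.5578, -0.    ,  1.3387, -0.1741]), 'joint_velocities': array([-0.0007,  0.0005, -0.0002,  0.0007, -0.0014,  0.0004]), 'tau': array([  0.0001, -41.585 , -31.4864,   0.0686,   0.029 ,  -0.    ]), 'tool_pos': array([ 0.2919, -0.5808,  0.2055]), 'tool_rot': array([ 0.6019, -0.6019,  0.3711, -0.3711]), 'contact_force': array([-0.1384, -0.6834,  0.4139]), 'ft_torque': array([-0.0328, -0.0061,  0.0183]), 'finger_gap': 0.09413351040444556}
```

```bash
python3 - <<'E'
from h import *
a=cv2.imread("pics/top0.png")[120:300,180:440];b=cv2.imread("pics/side0.png")[130:350,200:440]
a=cv2.resize(a,(780,540),interpolation=2); b=cv2.resize(b,(640,587),interpolation=2)
cv2.imwrite("pics/a.png",a);cv2.imwrite("pics/b.png",b)
from scipy.spatial.transform import Rotation as Ro
q=env.state()["tool_rot"];print(Ro.from_quat(np.r_[q[1:],q[0]]).as_matrix().round(3))
E
```

```text
[[ 0.449 -0.     0.893]
 [-0.893  0.     0.449]
 [-0.    -1.    -0.   ]]
```

View pics/a.png

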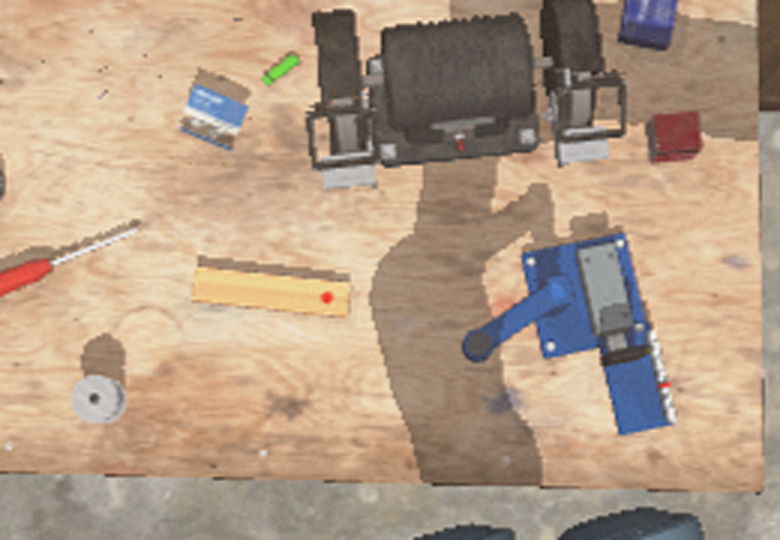

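View pics/b.png

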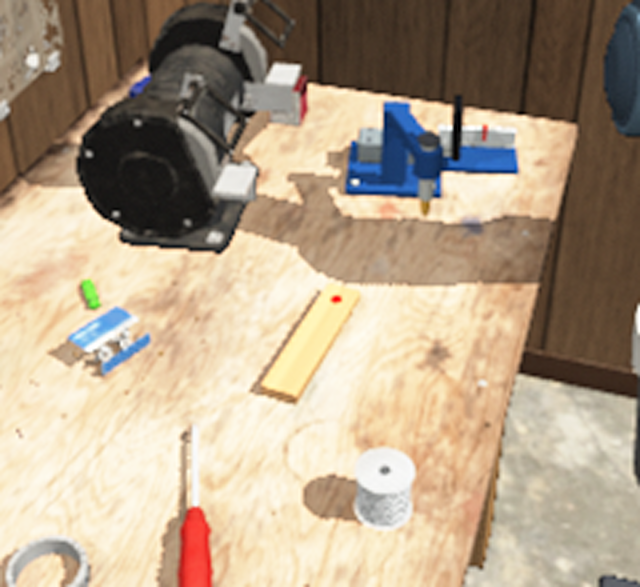

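Emit:
servo_tool(
  commands="0.3 1 0.2 0.9;0.3 1 0.2 0.9;0.3 1 0.2 0.9;0.3 1 0.2 0.9;0.3 1 0.2 0.9;0.3 1 0.2 0.9;0.3 1 0.2 0.9;0.3 1 0.2 0.9;0.3 1 0.2 0.9;0.3 1 0.2 0.9;0.3 1 0.2 0.9;0.3 1 0.2 0.9",
  gripper=75,
)

```text
time: 2.2
tool_pos: [0.4001, -0.2193, 0.2779]
tool_rot: [-0.702, 0.702, -0.084, 0.084]
contact_force: [0.9, 1.3, 1.0]
finger_gap: 0.0707
```

```bash
cat >> h.py <<'E'
np.set_printoptions(precision=4,suppress=True)
Z=dict(clamp=0,clamp_boss=.125,pull_grip=.08,pull_pointer=.043,mark=.038,pin_tip=.029,strip=0,strip_spot=.014,fastener_pack=0,spool=0,carton=0)
def look(c,ks,n=None):
    p=env.camera(c)
    if n: save(p,n)
    for k in ks:
        for r in env.place_of(p,k)[:1]: print(c,k,np.array(r["xy"]),round(r["conf"],2),at_z(p,r["xy"],Z[k]))
    return p
E
python3 - <<'E'
from h import *
p=look("wrist",Z,"w1.png"); R=np.array(p["R"]); print(-R.T@p["t"],R[2],p["fovy"])
E
```

```text
wrist clamp [395.5  43. ] 0.81 [ 0.5415 -0.0823 -0.    ]
wrist clamp_boss [331.5 132.6] 0.16 [ 0.4296 -0.1677  0.125 ]
wrist pull_grip [353.2  83.8] 0.58 [ 0.4667 -0.124   0.08  ]
wrist pull_pointer [362.8 112.1] 0.66 [ 0.4763 -0.1569  0.043 ]
wrist mark [331.2 130.6] 0.38 [ 0.4332 -0.1697  0.038 ]
wrist fastener_pack [361.2 112. ] 0.23 [ 0.4804 -0.1569  0.    ]
wrist carton [546.8  89.6] 0.74 [ 0.7302 -0.1878  0.    ]
[ 0.4166 -0.1501  0.4581] [-0.0595 -0.2432 -0.9681] 63.884964145822686
```

View pics/w1.png

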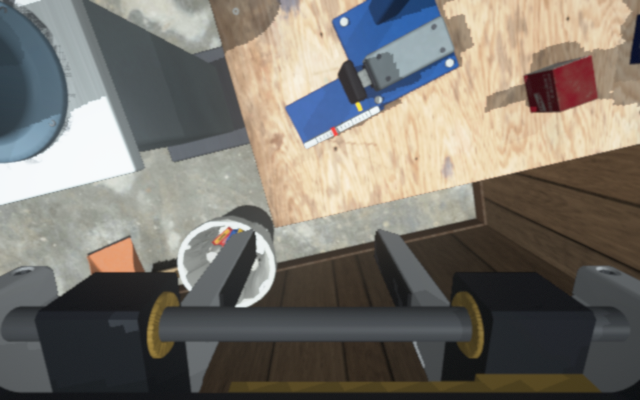

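Emit:
servo_tool(
  commands="0.35 0.8 0 0.2;0.35 0.8 0 0.2;0.35 0.8 0 0.2;0.35 0.8 0 0.2;0.35 0.8 0 0.2;0.35 0.8 0 0.2;0.35 0.8 0 0.2;0.35 0.8 0 0.2;0.35 0.8 0 0.2;0.35 0.8 0 0.2;0 0 0 0;0 0 0 0",
)

```text
time: 3.8
tool_pos: [0.5051, 0.0198, 0.2772]
tool_rot: [-0.706, 0.707, -0.028, 0.028]
contact_force: [-0.4, 0.3, 0.3]
finger_gap: 0.0706
```

```bash
python3 - <<'E'
from h import *
p=look("wrist",Z,"w2.png"); print(env.state()["tool_pos"])
for k in ("strip",):
    for r in env.silhouettes(p,k)[:1]:
        c=max(cv2.findContours(r["pixels"].astype(np.uint8),0,2)[0],key=cv2.contourArea)
        q=cv2.boxPoints(cv2.minAreaRect(c)); print(r["conf"],r["extent"])
        print(np.array([at_z(p,a,.01) for a in q]))
E
```

```text
wrist clamp [347.6 234.3] 0.8 [ 0.5453 -0.0823  0.    ]
wrist clamp_boss [279.3 173.4] 0.57 [0.4683 0.0383 0.125 ]
wrist pull_grip [294.7 290.7] 0.92 [ 0.4658 -0.1247  0.08  ]
wrist pull_pointer [306.  298.2] 0.84 [ 0.4766 -0.1592  0.043 ]
wrist mark [276.9 304.9] 0.62 [ 0.4325 -0.1698  0.038 ]
wrist strip_spot [321.2  18.9] 0.68 [0.5272 0.2097 0.014 ]
[0.5049 0.0191 0.2775]
0.68 [305.8, 1.4, 339.4, 39.8]
[[0.509  0.2334 0.01  ]
 [0.5497 0.2301 0.01  ]
 [0.547  0.186  0.01  ]
 [0.5051 0.1895 0.01  ]]
```

View pics/w2.png

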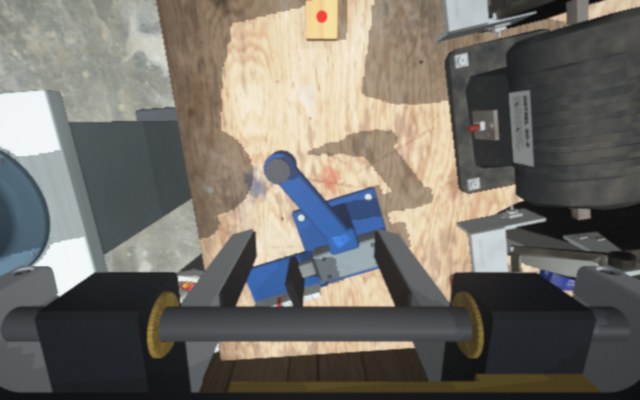

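Emit:
servo_tool(
  commands="0.08 0.82 0 0;0.08 0.82 0 0;0.08 0.82 0 0;0.08 0.82 0 0;0.08 0.82 0 0;0.09 0.82 0 0;0.09 0.82 0 0;0.09 0.82 0 0;0.09 0.82 0 0;0.08 0.82 0 0;0.08 0.82 0 0;0.08 0.82 0 0",
)

```text
time: 5.45
tool_pos: [0.5349, 0.3157, 0.2774]
tool_rot: [-0.706, 0.707, -0.029, 0.029]
contact_force: [0.1, -0.3, 1.0]
finger_gap: 0.07
```

Emit:
servo_tool(
  commands="0 0 -0.9 0;0 0 -0.9 0;0 0 -0.9 0;0 0 -0.9 0;0 0 -0.9 0;0 0 -0.9 0;0 0 0 0;0 0 0 0",
)

```text
time: 6.12
tool_pos: [0.5339, 0.3141, 0.1142]
tool_rot: [-0.706, 0.707, -0.03, 0.027]
contact_force: [-0.1, 0.0, 0.6]
finger_gap: 0.0706
```

```bash
python3 - <<'E'
from h import *
p=look("wrist",["strip","strip_spot","spool"],"w3.png"); print(env.state()["tool_pos"])
for r in env.silhouettes(p,"strip")[:1]:
    print(r["conf"],r["extent"])
look("side",["strip","strip_spot","pin_tip","clamp_boss"]);look("top",["strip","strip_spot","clamp_boss"])
E
```

```text
wrist strip [316.5 236.1] 0.55 [0.5311 0.2741 0.    ]
wrist strip_spot [317.7 301.2] 0.83 [0.5272 0.2116 0.014 ]
wrist spool [148.  34.] 0.84 [0.4053 0.4646 0.    ]
[0.5365 0.315  0.1181]
0.61 [291.2, 139.3, 341.8, 309.9]
side strip [318.  257.6] 0.67 [0.5318 0.2723 0.    ]
side strip_spot [322.8 241.5] 0.7 [0.5357 0.215  0.014 ]
side pin_tip [362.  184.3] 0.47 [ 0.4952 -0.1176  0.029 ]
side clamp_boss [361.3 184.7] 0.83 [0.4651 0.0427 0.125 ]
top strip [269.7 217.1] 0.71 [0.5332 0.2822 0.    ]
top strip_spot [287.5 218.8] 0.77 [0.5273 0.2192 0.014 ]
top clamp_boss [336.6 233.7] 0.84 [0.4703 0.0537 0.125 ]
```

View pics/w3.png

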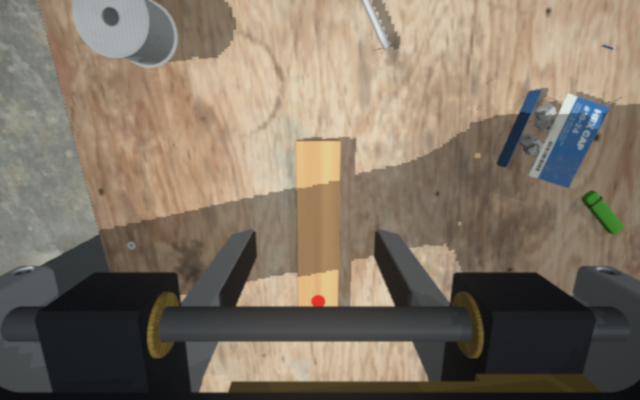

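Emit:
servo_tool(
  commands="0 0 -0.9 0;0 0 -0.9 0;0 0 -0.9 0;0 0 -0.6 0;0 0 -0.3 0;0 0 0 0;0 0 0 0",
)

```text
time: 7.4
tool_pos: [0.5352, 0.3146, 0.0078]
tool_rot: [0.707, -0.706, 0.029, -0.029]
contact_force: [-0.1, -0.5, 0.8]
finger_gap: 0.0708
```

Emit:
servo_tool(
  commands="0 0 -0.08 0;0 0 0 0;0 0 0 0;0 0 0 0;0 0 0 0;0 0 0 0;0 0 0 0",
  gripper=25,
  force=15,
)

```text
time: 7.98
tool_pos: [0.5354, 0.3146, 0.0057]
tool_rot: [0.707, -0.706, 0.028, -0.029]
contact_force: [-0.1, 0.1, 2.9]
finger_gap: 0.0396
```

Emit:
servo_tool(
  commands="-0.1 -0.3 0 0;-0.18 -0.5 0 0;-0.18 -0.5 0 0;-0.18 -0.5 0 0;-0.18 -0.5 0 0;-0.18 -0.5 0 0;-0.18 -0.5 0 0;-0.18 -0.5 0 0;-0.18 -0.5 0 0;-0.1 -0.3 0 0;-0.04 -0.1 0 0;0 0 0 0",
)

```text
time: 8.98
tool_pos: [0.4848, 0.1725, 0.0057]
tool_rot: [-0.706, 0.707, -0.029, 0.029]
contact_force: [-1.0, -3.2, 6.2]
finger_gap: 0.0397
```

```bash
python3 - <<'E'
from h import *
ks=["strip","strip_spot","pin_tip","clamp_boss"]
p=look("wrist",ks,"w4.png"); print(env.state()["tool_pos"],env.state()["finger_gap"])
p=look("side",ks,"s4.png"); look("top",ks)
x,y=proj(p,[.468,.05,.05]).astype(int); x-=60;y-=45
cv2.imwrite("pics/s4c.png",cv2.resize(p["img"][y:y+90,x:x+120,::-1],(720,540),interpolation=2)); print(x,y)
E
```

```text
wrist strip [310.8 295.9] 0.66 [0.4782 0.1328 0.    ]
wrist strip_spot [317.2 391.8] 0.95 [0.4772 0.0709 0.014 ]
[0.4848 0.1725 0.0057] 0.04003819716794126
side strip [348.6 232.4] 0.88 [0.4781 0.1313 0.    ]
side strip_spot [351.3 216.6] 0.75 [0.4868 0.0659 0.014 ]
side clamp_boss [359.2 184.2] 0.83 [0.472  0.0417 0.125 ]
top strip [311.8 227.6] 0.62 [0.5007 0.1347 0.    ]
top strip_spot [327.3 234. ] 0.72 [0.4787 0.0808 0.014 ]
top clamp_boss [338.4 234.8] 0.69 [0.467  0.0478 0.125 ]
298 160
```

View pics/s4c.png

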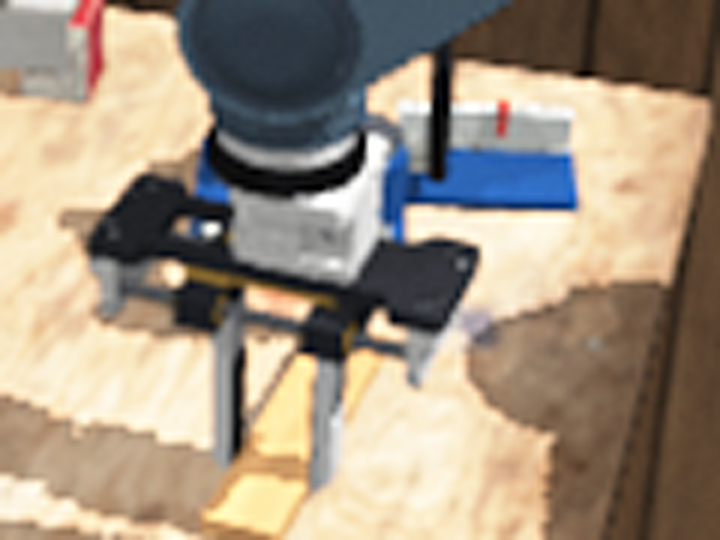

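Emit:
servo_tool(
  commands="-0.1 -0.3 0 0;-0.1 -0.3 0 0;-0.09 -0.3 0 0;0 -0.04 0 0;0 0 0 0;0 0 0 0;0 0 0 0;0 0 0 0",
)

```text
time: 10.4
tool_pos: [0.4762, 0.1449, 0.0057]
tool_rot: [-0.706, 0.707, -0.028, 0.029]
contact_force: [-0.7, 0.8, 7.7]
finger_gap: 0.0399
```

Emit:
servo_tool(
  commands="0 0 0 0;0 0 0 0;0 0 0 0;0 0.2 0.5 0;0 0.5 0.8 0;0 0.8 0.8 0;0 0.9 0.9 0;0 0.9 0.9 0;0 0.9 0.9 0;0 0.5 0.9 0;0 0 0.9 0;0 0 0 0",
  gripper=75,
)

```text
time: 11.4
tool_pos: [0.4784, 0.2881, 0.2087]
tool_rot: [0.708, -0.705, 0.025, -0.031]
contact_force: [-0.1, 0.1, 2.2]
finger_gap: 0.0707
```

```bash
python3 - <<'E'
from h import *
ks=["strip","strip_spot","pin_tip","clamp_boss"]
print(env.state()["tool_pos"])
look("wrist",ks,"w5.png")
p=look("side",ks,"s5.png"); look("top",ks)
x,y=proj(p,[.468,.05,.05]).astype(int); x-=40;y-=30
cv2.imwrite("pics/s5c.png",cv2.resize(p["img"][y:y+60,x:x+80,::-1],(800,600),interpolation=2)); print(x,y)
for X in ([.468,.041,.014],[.468,.041,.029]): print(proj(p,X))
E
```

```text
[0.4784 0.2881 0.2087]
wrist strip [318.5 311.6] 0.65 [0.4694 0.1036 0.    ]
wrist strip_spot [322.2 356.9] 0.96 [0.4695 0.0421 0.014 ]
wrist pin_tip [320.4 366.7] 0.58 [0.4664 0.0396 0.029 ]
side strip [356.9 228.4] 0.81 [0.4584 0.1034 0.    ]
side strip_spot [358.8 212.8] 0.83 [0.4688 0.0377 0.014 ]
side pin_tip [371.9 179. ] 0.44 [ 0.4693 -0.1653  0.029 ]
side clamp_boss [359.9 187. ] 0.92 [0.4661 0.0574 0.125 ]
top strip [322.2 234.9] 0.88 [0.4764 0.098  0.    ]
top strip_spot [336.2 235.3] 0.82 [0.4751 0.0502 0.014 ]
top clamp_boss [339.2 232.7] 0.86 [0.4738 0.0454 0.125 ]
318 175
[358.7852 213.398 ]
[359.0098 209.6216]
```

View pics/s5c.png

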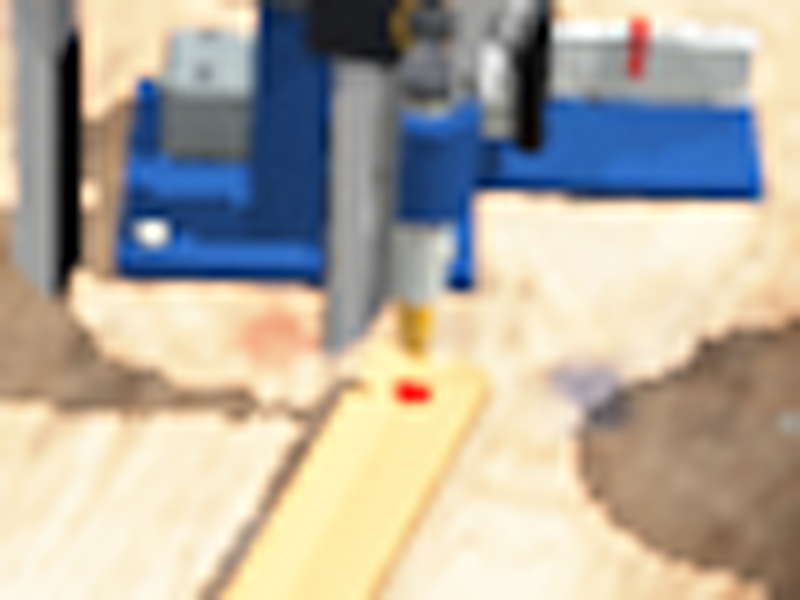

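```bash
python3 - <<'E'
from h import *
a=cv2.imread("pics/w5.png")[320:390,275:365]; cv2.imwrite("pics/w5c.png",cv2.resize(a,(720,560),interpolation=2))
p=env.camera("wrist")
for X in ([.468,.041,.014],[.468,.041,.029],[.473,.041,.029],[.468,.046,.029]): print(proj(p,X))
E
```

```text
[324.6153 358.494 ]
[324.9386 366.7539]
[328.7304 366.4932]
[324.6538 363.5646]
```

View pics/w5c.png

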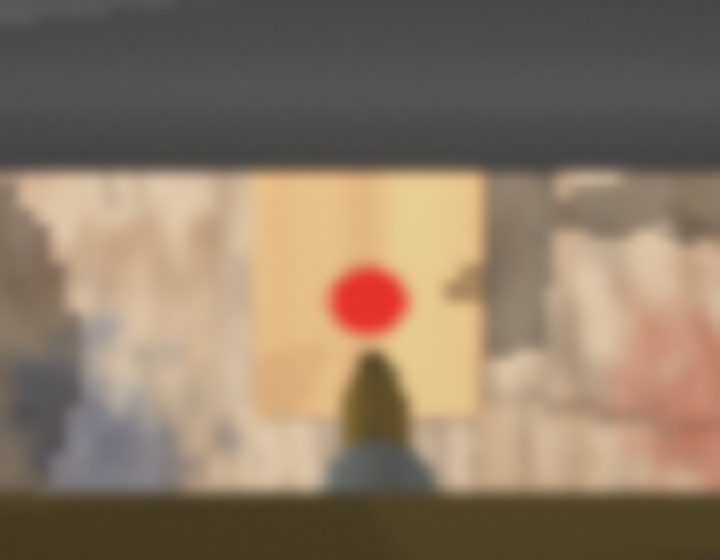

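Emit:
servo_tool(
  commands="0 -0.6 0.6 0.3;0 -0.9 0.4 0.35;0 -1 0.3 0.35;0 -1 0 0.35;0 -1 0 0.35;0 -1 0 0.35;0 -1 0 0.35;0 -1 0 0.35;-0.1 -1 0 0.35;-0.1 -1 0 0.35;-0.1 -1 0 0.35;-0.1 -1 0 0.35",
  gripper=65,
)

```text
time: 13.2
tool_pos: [0.4635, -0.0601, 0.2423]
tool_rot: [-0.701, 0.702, 0.089, -0.089]
contact_force: [0.5, 0.6, -0.6]
finger_gap: 0.0613
```

Emit:
servo_tool(
  commands="0 -1 0 0;0 -1 0 0;0 -0.6 0 0;0 0 0 0;0 0 0 0",
)

```text
time: 13.62
tool_pos: [0.4637, -0.1372, 0.242]
tool_rot: [0.702, -0.701, -0.088, 0.088]
contact_force: [-0.8, 0.4, 0.0]
finger_gap: 0.061
```

```bash
python3 - <<'E'
from h import *
ks=["clamp","pull_grip","pull_pointer","mark"]
s=env.state();print(s["tool_pos"],s["tool_rot"])
p=look("wrist",ks,"w6.png");look("side",ks);look("top",ks)
for r in env.silhouettes(p,"pull_grip")[:1]: print(r["extent"],r["conf"])
E
```

```text
[ 0.4637 -0.1372  0.242 ] [ 0.7018 -0.7015 -0.0879  0.0879]
wrist clamp [386.3 149.4] 0.68 [ 0.5449 -0.0831  0.    ]
wrist pull_grip [382.3 149.4] 0.68 [ 0.5219 -0.0813  0.08  ]
wrist mark [283.7 198.3] 0.61 [ 0.4311 -0.17    0.038 ]
side clamp [342.9 191.7] 0.63 [ 0.5585 -0.0936  0.    ]
side pull_grip [368.7 175. ] 0.67 [ 0.4706 -0.1021  0.08  ]
side pull_pointer [373.7 178.2] 0.56 [ 0.4602 -0.1491  0.043 ]
side mark [374.3 179.5] 0.55 [ 0.4577 -0.1491  0.038 ]
top clamp [376.2 217.2] 0.86 [ 0.5433 -0.0884  0.    ]
top pull_grip [390.6 236.6] 0.52 [ 0.4699 -0.126   0.08  ]
top pull_pointer [395.3 235.6] 0.4 [ 0.4771 -0.1477  0.043 ]
[316.9, 149.1, 341.3, 199.7] 0.81
```

View pics/w6.png

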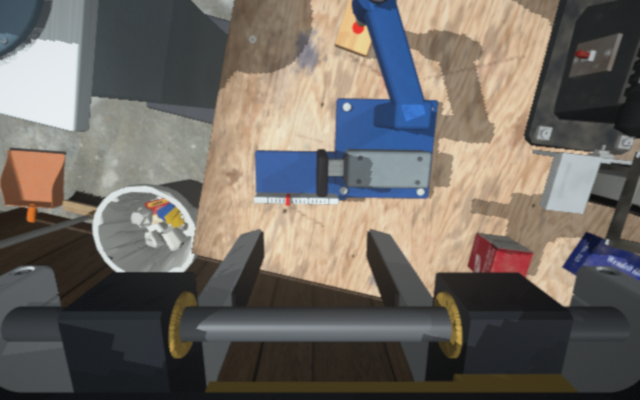

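```bash
python3 - <<'E'
from h import *
p=env.camera("wrist");im=p["img"].astype(int)
u=np.array([np.cos(np.radians(14.3)),np.sin(np.radians(14.3))])
sub=im[140:215,250:345]
red=(sub[...,0]>150)&(sub[...,1]<80)&(sub[...,2]<80); blk=(sub.max(2)<75)
for n,m in(("red",red),("black",blk)):
    y,x=np.nonzero(m);print(n,len(x),x.mean()+250,y.mean()+140,x.min()+250,x.max()+250,y.min()+140,y.max()+140)
yel=(sub[...,0]>150)&(sub[...,1]>120)&(sub[...,2]<90);y,x=np.nonzero(yel);print(list(zip(x+250,y+140))[:20])
G=at_z(p,(322,172),.1); M=at_z(p,(red.nonzero()[1].mean()+250,red.nonzero()[0].mean()+140),.04)
print(G,M,(G-M)[:2]@u, p["cx"])
a=p["img"][140:215,250:350,::-1];cv2.imwrite("pics/w6c.png",cv2.resize(a,(800,600),interpolation=2))
E
```

```text
red 17 287.4117647058824 200.29411764705884 286 288 197 204
black 507 322.8954635108481 172.95069033530572 317 344 150 196
[]
[ 0.465  -0.1169  0.1   ] [ 0.4363 -0.1705  0.04  ] 0.04105620886560919 314.9257443523395
```

View pics/w6c.png

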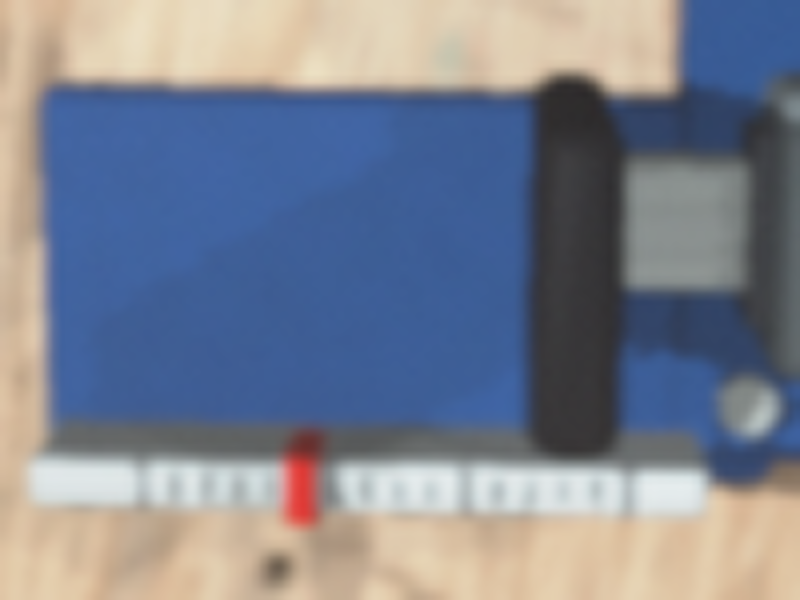

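Emit:
servo_tool(
  commands="0 0.25 -0.5 0;0.05 0.25 -0.8 0;0 0 -0.8 0;0 0 -0.8 0;0 0 -0.8 0;0 0 -0.8 0;0 0 -0.8 0;0 0 -0.5 0;0 0 -0.2 0;0 0 0 0;0 0 0 0",
)

```text
time: 15.38
tool_pos: [0.4658, -0.122, 0.0626]
tool_rot: [-0.701, 0.702, 0.089, -0.088]
contact_force: [-0.3, -0.1, 0.8]
finger_gap: 0.0614
```

Emit:
servo_tool(
  commands="0 0 0 0;0 0 0 0;0 0 0 0;0 0 0 0;0 0 0 0;0 0 0 0;0 0 0 0;0 0 0 0",
  gripper=5,
  force=30,
)

```text
time: 16.05
tool_pos: [0.4656, -0.1217, 0.0621]
tool_rot: [0.702, -0.702, -0.089, 0.088]
contact_force: [1.9, 0.5, -0.3]
finger_gap: 0.0122
```

Emit:
servo_tool(
  commands="-0.1 -0.025 0 0;-0.2 -0.05 0 0;-0.2 -0.05 0 0;-0.2 -0.05 0 0;-0.2 -0.05 0 0;-0.2 -0.05 0 0;-0.1 -0.025 0 0;0 0 0 0;0 0 0 0;0 0 0 0",
)

```text
time: 16.88
tool_pos: [0.4296, -0.1302, 0.0621]
tool_rot: [0.702, -0.701, -0.089, 0.087]
contact_force: [7.6, 4.8, -1.9]
finger_gap: 0.0118
```

```bash
python3 - <<'E'
from h import *
ks=["pull_pointer","mark","pin_tip","strip_spot"]
s=env.state();print(s["tool_pos"],s["tool_rot"],s["finger_gap"],s["contact_force"])
p=look("wrist",ks,"w7.png");q=look("side",ks,"s7.png");look("top",ks)
a=p["img"][190:320,220:380,::-1]
x,y=proj(q,[.43,-.1,.05]).astype(int);print(x,y)
b=q["img"][y-25:y+45,x-45:x+35,::-1]
cv2.imwrite("pics/c7.png",np.vstack([cv2.resize(a,(400,325),interpolation=2),cv2.resize(b,(400,350),interpolation=2)])[:600] if 0 else np.hstack([cv2.resize(a,(400,325),interpolation=2),cv2.resize(b,(371,325),interpolation=2)]))
E
```

```text
[ 0.4296 -0.1302  0.0621] [ 0.702  -0.7012 -0.0889  0.0872] 0.01177885672693436 [ 7.5719  4.7557 -1.9052]
side pull_pointer [385.3 178. ] 0.62 [ 0.4208 -0.1632  0.043 ]
side strip_spot [356.2 212.3] 0.83 [0.4775 0.0375 0.014 ]
top strip_spot [335.5 234.7] 0.85 [0.4771 0.0526 0.014 ]
379 184
```

View pics/c7.png

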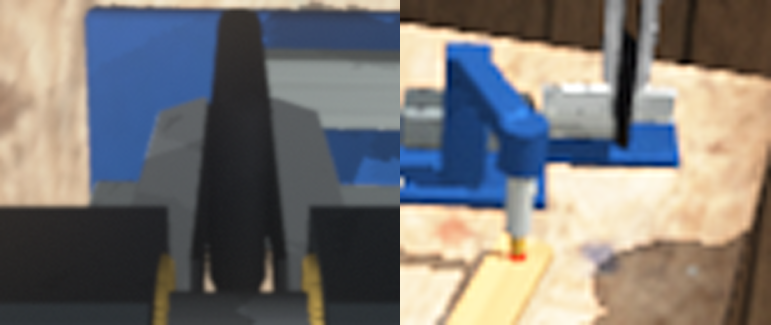

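```bash
python3 - <<'E'
from h import *
from scipy.spatial.transform import Rotation as Ro
p=env.camera("wrist");s=env.state()
m=lambda q:Ro.from_quat(np.r_[q[1:],q[0]]).as_matrix()
T=m(s["tool_rot"]);R0=np.array(p["R"]);c0=-R0.T@p["t"]
Rc=R0@T; oc=T.T@(c0-s["tool_pos"])
u=np.array([np.cos(np.radians(14.3)),np.sin(np.radians(14.3)),0])
def cam(pos,q):
    T=m(np.array(q)/np.linalg.norm(q));R=Rc@T.T;c=np.array(pos)+T@oc
    return dict(p,R=R,t=-R@c)
V={"w1":([.4001,-.2193,.2779],[-.702,.702,-.084,.084]),"w2":([.5049,.0191,.2775],[-.706,.707,-.028,.028]),"w6":([.4637,-.1372,.242],[.7018,-.7015,-.0879,.0879])}
for n,(a,b) in V.items():
    im=cv2.imread(f"pics/{n}.png")[:,:,::-1].astype(int);c=cam(a,b)
    x0,y0=proj(c,[.434,-.17,.038]).astype(int)
    sub=im[y0-15:y0+16,x0-15:x0+16];w=np.clip(sub[...,0]-np.maximum(sub[...,1],sub[...,2])-60,0,None)
    yy,xx=np.mgrid[y0-15:y0+16,x0-15:x0+16]
    P=at_z(c,((xx*w).sum()/w.sum(),(yy*w).sum()/w.sum()),.038); print(n,w.sum(),P,"travel",.4211-P@u)
c=cam(*V["w6"])
for k,px,z in(("rail end",(253.75,200.5),.038),("tongue end",(255.7,172),.01),("paddle",(322.1,173),.1),("clip",(287.6,201),.038)): print(k,at_z(c,px,z)@u)
im=cv2.imread("pics/s5.png");q=env.camera("side")
for k,px,z in(("rail end",(318+75,175+4),.038),("clip",(318+63.8,175+2.2),.038),("tongue end",(318+76,175+19.5),.0),("paddle bottom",(318+53,175+15),.02)):print("side",k,at_z(q,px,z)@u)
E
```

```text
w1 2464 [ 0.4359 -0.1707  0.038 ] travel 0.0408841294093808
w2 353 [ 0.434  -0.1706  0.038 ] travel 0.04266466857419687
w6 2382 [ 0.4361 -0.172   0.038 ] travel 0.04100326323204839
rail end 0.33862179671685716
tongue end 0.3374900097893746
paddle 0.42164843142286423
clip 0.38045122773557405
side rail end 0.33930162731204966
side clip 0.37877656874464444
side tongue end 0.33587948951264257
side paddle bottom 0.41902404439340013
```

Emit:
servo_tool(
  commands="-0.06 -0.015 0 0;-0.06 -0.015 0 0;-0.05 -0.01 0 0;0 0 0 0;0 0 0 0;0 0 0 0;0 0 0 0;0 0 0 0",
)

```text
time: 18.4
tool_pos: [0.4247, -0.1314, 0.0621]
tool_rot: [0.702, -0.701, -0.089, 0.087]
contact_force: [7.3, 5.5, -2.8]
finger_gap: 0.0117
```

```bash
python3 - <<'E'
from h import *
ks=["pull_pointer","mark","pin_tip","strip_spot","strip","spool","fastener_pack"]
s=env.state();print(s["tool_pos"],s["finger_gap"],s["contact_force"],s["joint_velocities"])
q=look("side",ks,"s8.png");look("top",ks)
u=np.array([np.cos(np.radians(14.3)),np.sin(np.radians(14.3)),0]);print(.4211-s["tool_pos"]@u)
b=q["img"][155:225,330:410,::-1]
cv2.imwrite("pics/c8.png",cv2.resize(b,(686,600),interpolation=2))
E
```

```text
[ 0.4247 -0.1314  0.0621] 0.0117204118709529 [ 7.3034  5.5292 -2.8471] [ 0.0013  0.0005  0.0012 -0.0007 -0.0016 -0.0004]
side pull_pointer [384.8 181.7] 0.69 [ 0.4178 -0.1368  0.043 ]
side strip_spot [358.5 215.6] 0.92 [0.466  0.0534 0.014 ]
side strip [352.7 227.1] 0.97 [0.4727 0.1009 0.    ]
side spool [344.5 319.9] 0.58 [0.4002 0.4658 0.    ]
side fastener_pack [240.1 261.2] 0.73 [ 0.7381  0.3553 -0.    ]
top strip_spot [334.8 237.2] 0.69 [0.4684 0.0548 0.014 ]
top strip [320.2 233.8] 0.76 [0.48  0.105 0.   ]
top spool [339.3 234.2] 0.48 [0.4804 0.0389 0.    ]
top fastener_pack [251.5 159.4] 0.52 [0.7376 0.356  0.    ]
0.04196740847431335
```

View pics/c8.png

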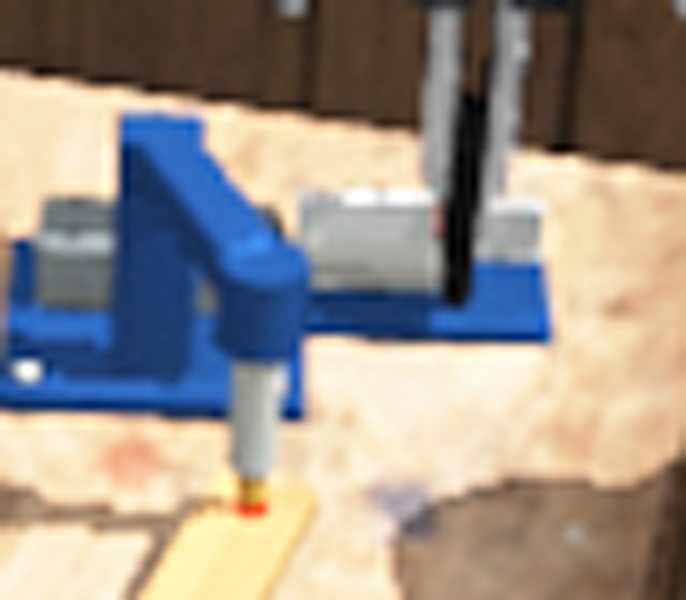

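```bash
python3 - <<'E'
from h import *
q=env.camera("side")
th=np.radians(14.3);u=np.array([np.cos(th),np.sin(th),0]);v=np.array([-np.sin(th),np.cos(th),0])
g=env.state()["tool_pos"].copy();g[2]=0   # paddle middle, clamp y about -20
def c(dx,dy,z): return (proj(q,g+u*dx/1e3+v*(dy+20)/1e3+[0,0,z/1e3])).round(1)
for dx in(-6,6):
    for dy in(-42,2): print("paddle",dx,dy,c(dx,dy,38),c(dx,dy,20))
for d in(-4,0,4): print("clip at",d,c(d,-61,38))
for n in("s5","s8"):
    im=cv2.imread(f"pics/{n}.png")[:,:,::-1].astype(int)
    for r in range(175,188): print(n,r,[(x,*im[r,x]) for x in range(376,390)] if r in(177,179,181,183) else "")
E
```

```text
paddle -6 -42 [383.7 180.3] [383.3 184.5]
paddle -6 2 [384.6 186.6] [384.1 191. ]
paddle 6 -42 [380.4 180.2] [380.  184.4]
paddle 6 2 [381.1 186.5] [380.7 190.9]
clip at -4 [382.9 177.6]
clip at 0 [381.7 177.6]
clip at 4 [380.6 177.5]
s5 175 
s5 176 
s5 177 [(376, np.int64(255), np.int64(253), np.int64(250)), (377, np.int64(255), np.int64(253), np.int64(248)), (378, np.int64(251), np.int64(244), np.int64(235)), (379, np.int64(253), np.int64(249), np.int64(241)), (380, np.int64(243), np.int64(237), np.int64(223)), (381, np.int64(245), np.int64(112), np.int64(99)), (382, np.int64(252), np.int64(134), np.int64(110)), (383, np.int64(253), np.int64(238), np.int64(217)), (384, np.int64(251), np.int64(241), np.int64(225)), (385, np.int64(251), np.int64(241), np.int64(226)), (386, np.int64(252), np.int64(246), np.int64(237)), (387, np.int64(251), np.int64(245), np.int64(238)), (388, np.int64(244), np.int64(231), np.int64(212)), (389, np.int64(244), np.int64(230), np.int64(205))]
s5 178 
s5 179 [(376, np.int64(173), np.int64(177), np.int64(174)), (377, np.int64(166), np.int64(169), np.int64(1
[... 4404 characters left out ...]
(171)), (377, np.int64(171), np.int64(172), np.int64(167)), (378, np.int64(166), np.int64(168), np.int64(164)), (379, np.int64(167), np.int64(170), np.int64(165)), (380, np.int64(160), np.int64(164), np.int64(158)), (381, np.int64(93), np.int64(96), np.int64(93)), (382, np.int64(9), np.int64(8), np.int64(11)), (383, np.int64(13), np.int64(12), np.int64(14)), (384, np.int64(12), np.int64(10), np.int64(12)), (385, np.int64(125), np.int64(127), np.int64(124)), (386, np.int64(173), np.int64(175), np.int64(171)), (387, np.int64(168), np.int64(171), np.int64(167)), (388, np.int64(163), np.int64(166), np.int64(164)), (389, np.int64(164), np.int64(167), np.int64(165))]
s8 184 
s8 185 
s8 186 
s8 187
```

```bash
python3 -c "
from h import *
print(env.hand_in()); s=env.state(); print(s['time'],s['tool_pos'],s['finger_gap'],s['contact_force'])"
```

```text
the job is handed in; nothing more can be done
None
the job is handed in; nothing more can be done
```

I slid the strip along the bench without lifting it until its red spot was under the pin. I then pinched the black handle and pulled it out about 42 mm to the red clip. I handed the job in at about 18.5 s, still holding the handle with a 30 N grip set. The simulator gave no verdict.

- **Pin on spot:** With the handle home, the side and wrist pictures put the spot within about 1–3 mm of the pin. The wrist network alone said about 4 mm. With the handle pulled, the side picture shows the pin down on the red spot and the strip flat, with the robot off it. I could not measure the pin's force. At 42 mm of pull it should be above 1.2 N by the clamp's description.
- **Pointer at clip:** The estimates of the travel needed disagreed. Most came out between about 40 and 43 mm, and one side-view reading and the networks gave up to about 45 mm. The last side-view check put the handle about 1.5 mm beyond the clip, inside the 5 mm allowed. The pointer itself was hidden behind the handle.
- **Handle held:** The joints were practically at rest, the finger gap was 11.7 mm on the 12 mm handle, and the wrist read about 9 N.
- **Bystanders:** Nothing pointed to contact with the spool, the fastener pack or the carton. The side view gave about the same spool position as at the start. The top view misplaced the spool at low confidence (0.48). The fastener pack readings scattered by up to 15 mm along one axis. I did not re-measure the carton after the moves.

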